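Hang the ear defenders on the bench rail

ROBOT

A 6-joint arm with a two-finger parallel gripper is mounted at the origin on the work surface. World frame = base frame: x ahead of the robot, y to its left, z up, the work surface at z = 0. Lengths are in m, angles in rad, forces in N, time in s.
With the tool pointing down it reaches from about 0.2 to 0.875 m from the base axis. Payload 3.4 kg.
Tool frame: the origin (TCP) lies where the fingers leave the gripper's body, on its centre line; the fingertips stand 97 mm ahead of it and the grasp point (between the pads) lies r.hold_point_z ahead of it (r.hold_point_z is the distance from the TCP to the grasp point, in m); z points along the fingers, y is the line along which they close (so a half turn about z gives the same grasp; the last joint's range is limited). The gripper opens to 94 mm and grips with 3 to 60 N. Pads are 16 mm wide; open, the fingers measure 119 mm over their backs; the gripper's body (75 mm by 177 mm) begins 78 mm behind the grasp point.
Start: joints at [-1.291, 0.276, 1.505, -0, 1.361, -0.121], TCP at [0.224, -0.529, 0.303] pointing down, gripper open.
Joint ranges: [-2.89, 2.89], [-0.75, 2.08], [0.22, 2.7], [-1.18, 4.32], [0.11, 2.71], [-2.7, 2.7]. Speed limits (rad/s): [2.57, 2.57, 3.14, 3.14, 3.14, 3.14].

INTERFACE

Orientations are given as a unit quaternion [w, x, y, z].
In Python, from station import get_state, snapshot, camera_params, workorder, r gives the robot as it stands. The module is installed in compiled form; this text tells all that it offers.
- The arm moves only by the tool arm_command, never from a script. Its arguments are lists of equal length, an entry for each row: "claw": the opening, from 0 (shut) to 1 (fully open); "delta_pos": the shift along the world's x, y, z in m, a list of three; "spin": the turn about the world's z in units of 6 degrees (1.0 is 6 degrees). In form: {"claw": [claw, ...], "delta_pos": [[x, y, z], ...], "spin": [spin, ...]}. A call has 1 to 10 rows; each row shifts and turns the commanded pose from where the row before left it; what a row does not reach is not made up. A row lasts 1/12 s, in which the tool goes at most 41.7 mm and 7.16 degrees, less where a joint would pass 70% of its speed; a pose out of reach is approached as far as the arm can. A call is refused whole if a number of a shift passes 0.0417 or a number of a turn 1, either way. A call with a gripper value outside its range is refused whole. The fingers move at their own pace and stop on an object; "grip_force" is the grip in N (left out, the last holds). Time passes only in rows, so rows that do not move let the fingers close. It gives the time, the measured TCP pose, the force, the opening and the grip force at its end, in the units of the state.
- get_state(): the state, without advancing time (a new reading comes with each control period).
- snapshot(name): name is "side" or "top"; returns the picture (384x512x3 uint8, red, green, blue); there is no depth.
- camera_params(name): a dict with "fx", "fy", "cx", "cy" (pixels), "rvec" (rotation vector, rad) and "tvec" (3), from world to camera coordinates, as OpenCV has them. Camera axes: x right, y down, z forward; pixel columns grow to the right and rows downward; lengths in m; the calibration is good to about 2 mm. A picture is of the moment at which its call begins. camera_params takes no time and is no camera call.
- workorder.hand_in(): hands the job in; it is judged then, once.
The state is a dict: "time_s": time; "joints": joint angles; "joint_velocities": joint speeds; "tau": joint torques, N m; "position": TCP position; "eef_rot": TCP orientation; "wrist_force": force on the tool from outside, world axes, zero at the start; "torque": the same for the moment, N m; "finger_gap": opening from 0.0 (shut) to 1.0 (fully open); "gripper_force": force on a finger pad.
Only numpy, scipy, OpenCV 4.12 (cv2) and the standard library are available. Lean on these libraries where they do the work, as an engineer would, in place of code of your own. Each camera call takes 0.05 s, during which the arm holds its last target. There are 200 camera calls.

TASK

Put the orange ear defenders away: pick them up off the bench and hang them astride the steel rail, so the band's crown pad rests on the bar with one cup on each side of it and the pair sits square and level. Hang them between the two posts, clear of the blue pair already there. Set them on and let go, without letting them drop, and leave the blue pair and the other things on the bench as they are.

Things in the scene. Friction and masses are not known exactly. Their poses are not given: they have to be found in the camera images.
- defenders_crown (a point): Centre of the black crown pad topping the headband of the ORANGE ear defenders. x = cup to cup, y = across the band, z = up. Pad with strap: 26 mm wide along y, 14 mm thick (7 mm above and 7 mm below this point), nearly flat for 12 mm either way along x, then the arch bends down. Fingertips more than 7 mm below this point stick out under the pad and would meet the bar first.
- defenders: The same orange pair, rigid, about 240 g, standing on its two cups. Origin midway between the cups at their underside, 168 mm below the pad's centre; axes as above. Overall 178 mm along x, 66 mm along y (the cups), 175 mm tall. Cups 84 mm tall; clear gap between their cushions 78 mm along x, wider above the cups. The same when turned half round.
- rail: Fixed bench rail: straight level steel tube, 25 mm in diameter, on two green posts. Origin on the bench midway between the posts, under the bar. y along the bar, x level across it, z up. Bar's axis 177.5 mm above the origin (top 190 mm). Post centres at y = -200 and +200 mm, each with a fitting 33 mm thick and 34 mm long around the bar; the bar ends at y = -240 and +240 mm.
- other_crown (a point): Centre of the crown pad of the BLUE ear defenders, which hang loose on the rail's bar in the same way; same shape, size and axes as the orange pair. When hung, this point is about 197 mm above the bench.
- other: The same blue ear defenders; origin midway between the cups at their underside.
- driver: Cooper's hoop driver standing on the bench: wooden block 34 x 56 mm on a dark steel foot 36 x 60 mm, 127 mm tall, loose. Origin at the centre of its underside. Leave alone.
- tin: Plain closed steel tin standing on the bench, 72 mm in diameter, 105 mm tall, loose. Origin at the centre of its underside. Leave alone.
- hammer: Hammer lying on the bench, 300 mm long, loose. Leave alone.
Not all that is in view belongs to the job. What is shaped like the defenders but purple or red is not meant.

How it is judged:
By the outcome, as a careful person would: the job done as asked, in the order asked, and still so for the second after the job is handed in, with the robot touching nothing.
It also fails if it takes over 48 s, if anything falls off the work surface, if the arm or the gripper's body presses on something with over 40 N, if the wrist force passes 120 N, or if a joint passes its speed limit or range.

## Working session

There is one attempt and no reset: what is moved stays moved. The work goes in short steps, Python scripts to look and compute and a tool call to move; the robot and the scene stay as the last step left them, time stands still between calls to the robot, and variables do not carry over. Pictures are saved under pics/ and viewed, at most 10 in all, crops included, and the job is handed in when it is done.

Besides the shell and the picture viewer there is one more tool, called after "Call:" as name([rows], argument=value, ...), one row to a line, values as JSON. arm_command: Moves the arm, as the interface text tells. Its arguments: {"type":"object","properties":{"claw":{"type":"array"},"delta_pos":{"type":"array"},"spin":{"type":"array"},"grip_force":{"type":"number"}},"required":["claw","delta_pos","spin"]}

```bash
mkdir -p pics; python3 - <<'E'
from station import *
import cv2
print(get_state()); print(r.hold_point_z)
for n in("side","top"):
    print(n,camera_params(n)); cv2.imwrite(f"pics/{n}0.png",cv2.cvtColor(snapshot(n),cv2.COLOR_RGB2BGR))
E
```

```text
{'time_s': 0.0, 'joints': array([-1.29102171e+00,  2.76569648e-01,  1.50612579e+00, -1.64349499e-05,
        1.36074459e+00, -1.21014332e-01]), 'joint_velocities': array([ 0.00088446, -0.00031636, -0.00062481,  0.00044415,  0.00062397,
       -0.00011337]), 'tau': array([ 7.31019118e-04, -4.04590023e+01, -2.37231141e+01,  7.04669394e-02,
        3.45993473e-02, -1.46660291e-04]), 'position': array([ 0.22420146, -0.52904039,  0.301822  ]), 'eef_rot': array([-9.20141432e-04,  9.79987371e-01,  1.99057528e-01, -8.12554129e-05]), 'wrist_force': array([-1.13118514, -0.44534294, -0.02718077]), 'torque': array([0.00825719, 0.00745518, 0.0259815 ]), 'gripper_force': 0.0, 'finger_gap': 1.0007258785751383}
0.0784
side {'fx': 473.3187668949078, 'fy': 473.3187668949078, 'cx': 250.7148075160618, 'cy': 184.386902898443, 'rvec': array([ 0.67186589, -2.43749409,  1.42291835]), 'tvec': array([0.54653464, 0.22069648, 1.39443373])}
top {'fx': 411.9643585487619, 'fy': 411.9643585487619, 'cx': 260.4194803336428, 'cy': 195.58949219523618, 'rvec': array([ 2.20920129, -2.15114438,  0.10229811]), 'tvec': array([0.05914899, 0.56545699, 1.37537094])}
```

View pics/side0.png

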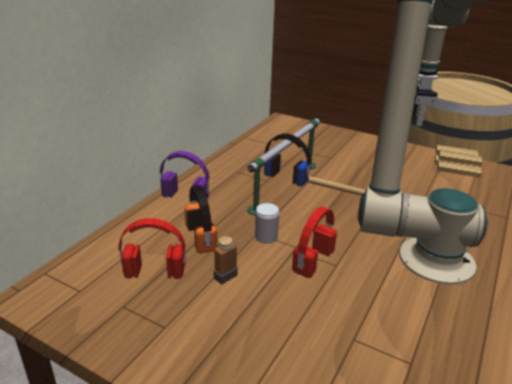

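View pics/top0.png

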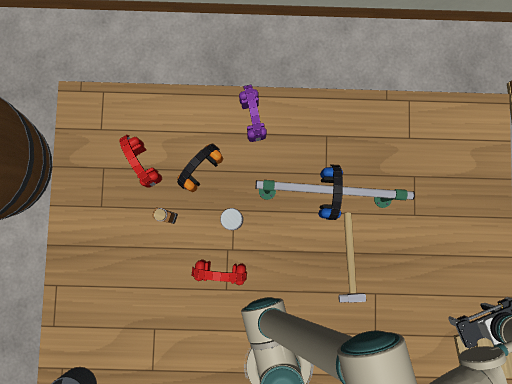

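The side view shows the orange pair at about (200,222) with the driver and tin in front of it. In the top view its band runs from about (183,183) to (217,150), and the rail from (258,185) to (412,195) with the blue pair at (336,192). I'll enlarge both.

```bash
cat > h.py <<'E'
import numpy as np, cv2
from station import *
def cam(n):
    p=camera_params(n); K=np.array([[p['fx'],0,p['cx']],[0,p['fy'],p['cy']],[0,0,1.]])
    return K,np.array(p['rvec']),np.array(p['tvec'])
def back(n,uv,z):
    K,rv,t=cam(n); R=cv2.Rodrigues(rv)[0]; d=R.T@np.linalg.inv(K)@[uv[0],uv[1],1]; c=-R.T@t
    return c+d*(z-c[2])/d[2]
def proj(n,P):
    K,rv,t=cam(n); return cv2.projectPoints(np.array(P,float).reshape(-1,3),rv,t,K,None)[0][:,0]
def save(n,f,box,s):
    x0,y0,x1,y1=box; im=cv2.cvtColor(snapshot(n),cv2.COLOR_RGB2BGR)[y0:y1,x0:x1]
    cv2.imwrite(f,cv2.resize(im,None,fx=s,fy=s,interpolation=cv2.INTER_CUBIC))
E
python3 - <<'E'
from h import *
a=cv2.imread('pics/top0.png')[125:240,150:420]
cv2.imwrite('pics/top0c.png',cv2.resize(a,None,fx=2.96,fy=2.96,interpolation=cv2.INTER_CUBIC))
a=cv2.imread('pics/side0.png')[110:290,150:350]
cv2.imwrite('pics/side0c.png',cv2.resize(a,None,fx=3.3,fy=3.3,interpolation=cv2.INTER_CUBIC))
for uv,z in [((258,185),.19),((412,196),.19),((337,191),.2),((199,166),.17)]: print(uv,back('top',uv,z).round(4))
E
```

```text
(258, 185) [0.5809 0.0832 0.19  ]
(412, 196) [ 0.5603 -0.3798  0.19  ]
(337, 191) [ 0.5682 -0.1523  0.2   ]
(199, 166) [0.6367 0.2652 0.17  ]
```

View pics/top0c.png

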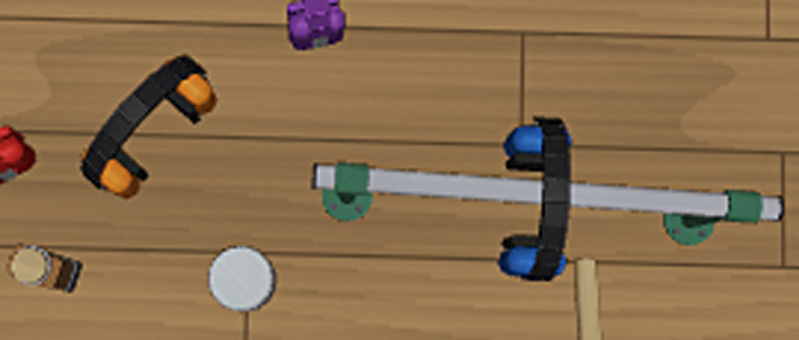

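View pics/side0c.png

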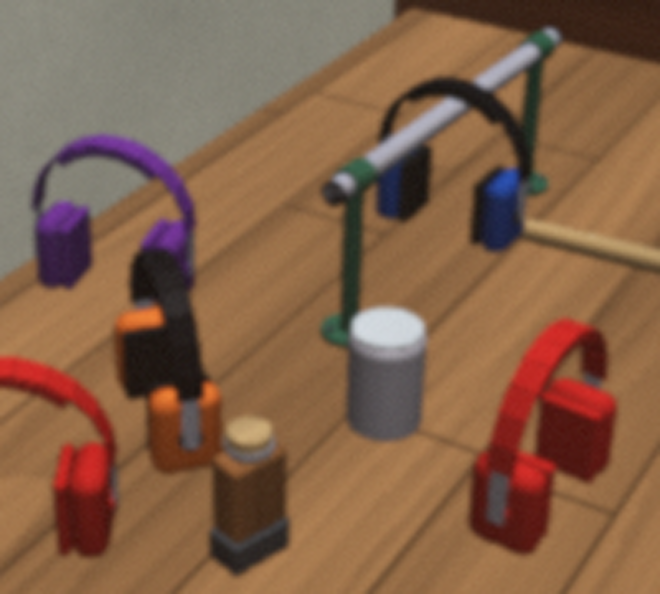

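```bash
cat > fit.py <<'E'
from h import *
from scipy.optimize import least_squares, minimize
def pose(p,P): # p=x,y,yaw,(z)
    c,s=np.cos(p[2]),np.sin(p[2]); P=np.array(P,float)
    return P@np.array([[c,s,0],[-s,c,0],[0,0,1]])+[p[0],p[1],p[3] if len(p)>3 else 0]
def box(x0,x1,y,z0,z1): return [[a,b,c] for a in(x0,x1) for b in(-y,y) for c in(z0,z1)]
t=np.linspace(0,np.pi,25); X=-80*np.cos(t); Z=84+84*np.sin(t)**.85
T=np.c_[np.cos(t)*0,t]
def parts():
    out=[box(.039,.089,.033,0,.084),box(-.089,-.039,.033,0,.084)]
    n=np.c_[-np.cos(t),np.sin(t)]
    for i in range(24):
        q=[]
        for j in(i,i+1):
            w=.007 if abs(X[j])<20 else .004
            for s in(-w,w):
                for y in(-.013,.013): q.append([X[j]/1e3+s*n[j,0],y,Z[j]/1e3+s*n[j,1]])
        out.append(q)
    return out
PR=parts()
def sil(n,p,S=4):
    m=np.zeros((384*S,512*S),np.uint8)
    for q in PR:
        h=cv2.convexHull(((proj(n,pose(p,q))+.5)*S-.5).round().astype(np.int32)); cv2.fillConvexPoly(m,h,1)
    return cv2.resize(m.astype(np.float32),(512,384),interpolation=cv2.INTER_AREA)
def mask(im,hues,roi):
    h,s,v=cv2.split(cv2.cvtColor(im,cv2.COLOR_BGR2HSV)); k=(v<70)
    for a,b,sm in hues: k|=(h>=a)&(h<=b)&(s>sm)
    m=np.zeros(k.shape,np.float32); x0,y0,x1,y1=roi; m[y0:y1,x0:x1]=k[y0:y1,x0:x1]; return m
def fitdef(ms,p0,z=0,it=250):
    def f(q):
        p=[q[0]/100,q[1]/100,q[2]/10,z]; return sum(np.abs(sil(n,p)-m).sum()/m.sum() for n,m in ms)
    q0=np.array([p0[0]*100,p0[1]*100,p0[2]*10])
    r_=minimize(f,q0,method='Nelder-Mead',options=dict(maxfev=it,xatol=.02,fatol=1e-4,initial_simplex=q0+np.array([[0,0,0],[2,0,0],[0,2,0],[0,0,2.]])))
    return np.r_[r_.x[:2]/100,r_.x[2]/10],r_.fun
E
cat > m1.py <<'E'
from fit import *
A=np.array([[255.7,184.5],[414.5,195.3]]); B=np.array([[250.9,168.2],[317.6,120.6]])
E=[[0,.24,.1775],[0,-.24,.1775]]
f=lambda p:np.r_[(proj('top',pose(p,E))-A).ravel(),(proj('side',pose(p,E))-B).ravel()]
s=least_squares(f,[.58,-.15,.05]); print('rail',s.x.round(4),s.fun.round(1))
top=cv2.imread('pics/top0.png'); side=cv2.imread('pics/side0.png')
mt=mask(top,[(5,16,190)],(172,138,228,195)); ms=mask(side,[(3,14,190)],(183,184,219,254))
mb=mask(top,[(105,125,150)],(315,160,346,222))
cv2.imwrite('pics/m.png',np.hstack([mt[130:230,160:360]+mb[130:230,160:360],ms[170:270,160:260]])*255)
print(mt.sum(),ms.sum(),mb.sum())
z=.197-.168
rs={}
for nm,mm in(('t',[('top',mt)]),('s',[('side',ms)]),('ts',[('top',mt),('side',ms)])):
    p,c=fitdef(mm,[.63,.27,.8-np.pi*.0]) ; p2,c2=fitdef(mm,[.63,.27,-.8]); print(nm,p.round(4),c,p2.round(4),c2)
    rs[nm]=p if c<c2 else p2
pb,cb=fitdef([('top',mb)],[.568,-.15,0],z); print('blue',pb.round(4),cb)
for nm,im,p in(('top',top,rs['ts']),('side',side,rs['ts'])):
    for pp in([*p,0],[*pb,z]):
        g=(sil(nm,pp)>.5).astype(np.uint8); c,_=cv2.findContours(g,0,2); cv2.drawContours(im,c,-1,(0,255,0),1)
o=np.hstack([cv2.resize(top[130:230,160:360],None,fx=2.6,fy=2.6),cv2.resize(side[170:270,170:270],None,fx=2.6,fy=2.6)])
cv2.imwrite('pics/ov.png',o)
E
python3 m1.py
```

```text
rail [ 0.5735 -0.1509 -0.043 ] [ 0.5 -0.  -0.5  0.2  0.1 -0.3 -0.3  0.1]
762.0 1142.0 834.0[ WARN:0@0.376] global loadsave.cpp:1063 imwrite_ Unsupported depth image for selected encoder is fallbacked to CV_8U.
Traceback (most recent call last):
  File "m1.py", line 14, in <module>
    p,c=fitdef(mm,[.63,.27,.8-np.pi*.0]) ; p2,c2=fitdef(mm,[.63,.27,-.8]); print(nm,p.round(4),c,p2.round(4),c2)
                                                 ~~~~~~^^^^^^^^^^^^^^^^^^
  File "fit.py", line 34, in fitdef
    r_=minimize(f,q0,method='Nelder-Mead',options=dict(maxfev=it,xatol=.02,fatol=1e-4,initial_simplex=q0+np.array([[0,0,0],[2,0,0],[0,2,0],[0,0,2.]])))
  File "fit.py", line 32, in f
    p=[q[0]/100,q[1]/100,q[2]/10,z]; return sum(np.abs(sil(n,p)-m).sum()/m.sum() for n,m in ms)
                                            ~~~^^^^^^^^^^^^^^^^^^^^^^^^^^^^^^^^^^^^^^^^^^^^^^^^
  File "fit.py", line 32, in <genexpr>
    p=[q[0]/100,q[1]/100,q[2]/10,z]; return sum(np.abs(sil(n,p)-m).sum()/m.sum() for n,m in ms)
                                                       ~~~^^^^^
  File "fit.py", line 24, in sil
    h=cv2.convexHull(((proj(n,pose(p,q))+.5)*S-.5).round().astype(np.int32)); cv2.fillConvexPoly(m,h,1)
                       ~~~~^^^^^^^^^^^^^
  File "h.py", line 10, in proj
    K,rv,t=cam(n); return cv2.projectPoints(np.array(P,float).reshape(-1,3),rv,t,K,None)[0][:,0]
           ~~~^^^
  File "h.py", line 4, in cam
    p=camera_params(n); K=np.array([[p['fx'],0,p['cx']],[0,p['fy'],p['cy']],[0,0,1.]])
ValueError: time passes only in moves, steps and waits
```

```bash
sed -i 's/^def cam/import functools\n@functools.cache\ndef cam/' h.py; python3 m1.py 2>&1 | grep -v WARN
```

```text
rail [ 0.5735 -0.1509 -0.043 ] [ 0.5 -0.  -0.5  0.2  0.1 -0.3 -0.3  0.1]
762.0 1142.0 834.0
t [0.6669 0.204  1.1891] 1.4631725549697876 [ 0.6494  0.2787 -0.7165] 0.3131561577320099
s [0.6474 0.1875 0.983 ] 1.3027583360671997 [ 0.6619  0.2618 -0.812 ] 0.41287216544151306
ts [0.6472 0.1945 0.8842] 2.839188575744629 [ 0.6502  0.2768 -0.787 ] 0.8321712613105774
blue [ 0.5741 -0.154  -0.0438] 0.28349819779396057
```

View pics/ov.png

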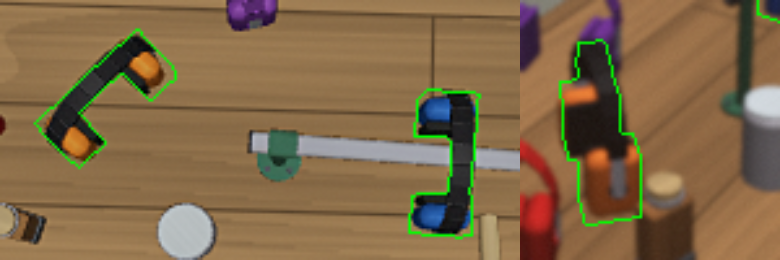

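The outlines fit: the orange crown is at about (0.650, 0.277) with yaw about -43°. The rail's origin is at (0.5735, -0.151) with yaw -2.5°, and the blue pair hangs near its middle. I'll hang the orange pair at rail y of about +0.106, which is (0.578, -0.045) in the world.

Call:
arm_command([
  [0,0,0.03],
  [0,0,0.035],
  [0,0,0.035],
  [0.01,0.02,0.02],
  [0.016,0.03,0],
  [0.016,0.03,0],
  [0.016,0.03,0],
  [0.016,0.03,0],
  [0.016,0.03,0],
  [0.016,0.03,0],
], claw=[1,1,1,1,1,1,1,1,1,1], spin=[0.7,0.8,0.8,0.8,0.8,0.8,0.8,0.8,0.8,0.8], grip_force=40)

```text
time_s: 0.93
position: [0.3306, -0.3278, 0.4224]
eef_rot: [-0.0, 0.816, 0.578, 0.0]
wrist_force: [1.0, 0.1, -0.7]
finger_gap: 0.999
gripper_force: 0.0
```

Call:
arm_command([
  [0.016,0.03,0],
  [0.016,0.03,0],
  [0.016,0.03,0],
  [0.016,0.03,0],
  [0.016,0.03,0],
  [0.016,0.03,0],
  [0.016,0.03,0],
  [0.016,0.03,0],
  [0.016,0.03,0],
  [0.016,0.03,0],
], claw=[1,1,1,1,1,1,1,1,1,1], spin=[0.8,0.8,0.8,0.8,0.8,0.8,0.8,0.8,0.8,0.8])

```text
time_s: 1.77
position: [0.4906, -0.0277, 0.4224]
eef_rot: [-0.0, 0.51, 0.86, -0.0]
wrist_force: [0.7, 0.0, -0.2]
finger_gap: 0.998
gripper_force: 0.0
```

Call:
arm_command([
  [0.016,0.03,0],
  [0.016,0.03,0],
  [0.016,0.03,0],
  [0.016,0.03,0],
  [0.016,0.03,0],
  [0.016,0.03,0],
  [0.016,0.03,0],
  [0.016,0.03,0],
  [0.016,0.03,-0.03],
  [0.015,0.034,-0.03],
], claw=[1,1,1,1,1,1,1,1,1,1], spin=[0.4,0.4,0.4,0.4,0.3,0.3,0.3,0.3,0.3,0])

```text
time_s: 2.6
position: [0.6474, 0.2693, 0.3692]
eef_rot: [0.001, 0.366, 0.93, 0.001]
wrist_force: [0.3, 0.3, -0.2]
finger_gap: 1.002
gripper_force: 0.0
```

Call:
arm_command([
  [0,0,-0.03],
  [0,0,-0.02],
  [0,0,0],
], claw=[1,1,1], spin=[0,0,0])

```text
time_s: 2.85
position: [0.6441, 0.2679, 0.3121]
eef_rot: [-0.005, 0.366, 0.93, -0.004]
wrist_force: [-0.7, 0.0, -0.7]
finger_gap: 0.998
gripper_force: 0.0
```

```bash
python3 - <<'E'
from h import *
s=get_state(); print(s['position'],s['eef_rot'])
a=[cv2.cvtColor(snapshot(n),cv2.COLOR_RGB2BGR) for n in('top','side')]
cv2.imwrite('pics/g_top.png',a[0]);cv2.imwrite('pics/g_side.png',a[1])
o=np.hstack([cv2.resize(a[0][120:220,150:250],None,fx=4,fy=4,interpolation=2),cv2.resize(a[1][150:250,150:250],None,fx=4,fy=4,interpolation=2)])
cv2.imwrite('pics/g.png',o)
E
```

```text
[0.6441483  0.2679307  0.31214981] [-0.00467927  0.36627126  0.9304888  -0.0037488 ]
```

View pics/g.png

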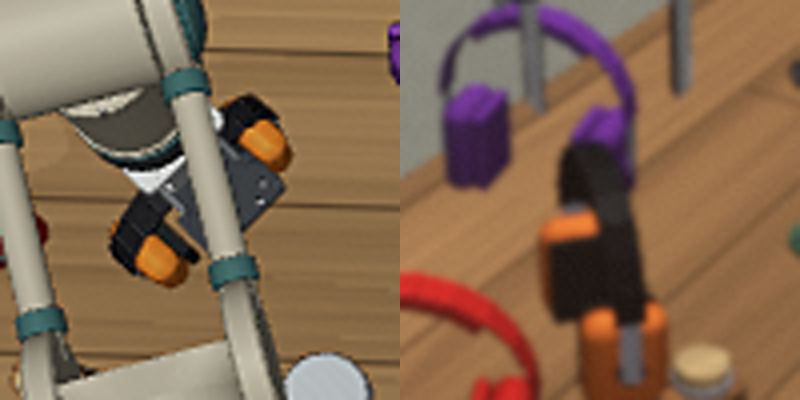

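The close view shows the fingers straddling the band, with tips at about (184,176) and (220,173) in the side view and the crown between them at (198,188). I'll check the crown position from the side picture against the fingertip projections.

```bash
python3 - <<'E'
from fit import *
s=get_state(); q=s['eef_rot']; p=s['position']; print(p,s['joints'].round(3))
from scipy.spatial.transform import Rotation as R
M=R.from_quat([q[1],q[2],q[3],q[0]]).as_matrix(); print(M.round(3))
for y in(-.047,-.0595,.047,.0595): print(proj('side',p+M@[0,y,.097]).round(1))
print('crown top pred',proj('side',pose([.6502,.2775,-.75],[[0,-.013,.175],[0,.013,.175],[0,-.013,.161],[0,.013,.161]])).round(1))
im=cv2.imread('pics/side0.png'); im2=cv2.imread('pics/top0.png')
mt=mask(im2,[(5,16,190)],(172,138,228,195))
# band-only edges: principal axis of dark+orange mask, and orange blob centroids
h,sx,v=cv2.split(cv2.cvtColor(im2,cv2.COLOR_BGR2HSV)); o=((h>=3)&(h<=16)&(sx>200)&(v>150)).astype(np.uint8)
o[:, :172]=0;o[:,228:]=0;o[:138]=0;o[195:]=0
n,l,st,c=cv2.connectedComponentsWithStats(o); print(st[1:,4],c[1:])
for i in range(1,n):
    if st[i,4]>20: print(back('top',c[i],.080))
E
```

```text
[0.64596128 0.26774699 0.31824641] [ 0.294  0.462  1.178  0.     1.504 -0.526]
[[-0.731  0.682 -0.002]
 [ 0.682  0.731 -0.001]
 [ 0.001 -0.002 -1.   ]]
[[217.5 171.6]]
[[221.7 171.1]]
[[185.2 175.5]]
[[180.8 176.1]]
crown top pred [[203.1 188. ]
 [194.3 189.1]
 [203.2 192.1]
 [194.4 193.3]]
[51  2 58] [[215.7254902  154.66666667]
 [178.         176.5       ]
 [188.77586207 184.17241379]]
[0.68984681 0.22492609 0.08      ]
[0.58992226 0.30932809 0.08      ]
```

```bash
python3 - <<'E'
from fit import *
print(back('top',(194.9,161.5),.175), proj('top',pose([.6502,.2775,-.75],[[0,-.013,.175],[0,.013,.175]])))
im=cv2.imread('pics/top0.png')
# profile across band along defender y through the predicted crown; z=.175
for off in(-.015,0,.015):
    w=np.linspace(-.04,.04,41); P=pose([.6502,.2775,-.75],np.c_[w*0+off,w,w*0+.173]); uv=proj('top',P).astype(np.float32)
    g=cv2.remap(cv2.cvtColor(im,cv2.COLOR_BGR2GRAY),uv[:,0],uv[:,1],1); print(off,list(zip((w*1000).round().astype(int),g)))
E
```

```text
[0.64943599 0.27745766 0.175     ] [[197.90345025 164.21281625]
 [191.89225437 158.29418657]]
-0.015 [(np.int64(-40), array([116], dtype=uint8)), (np.int64(-38), array([117], dtype=uint8)), (np.int64(-36), array([118], dtype=uint8)), (np.int64(-34), array([118], dtype=uint8)), (np.int64(-32), array([118], dtype=uint8)), (np.int64(-30), array([112], dtype=uint8)), (np.int64(-28), array([105], dtype=uint8)), (np.int64(-26), array([94], dtype=uint8)), (np.int64(-24), array([80], dtype=uint8)), (np.int64(-22), array([79], dtype=uint8)), (np.int64(-20), array([104], dtype=uint8)), (np.int64(-18), array([114], dtype=uint8)), (np.int64(-16), array([77], dtype=uint8)), (np.int64(-14), array([38], dtype=uint8)), (np.int64(-12), array([37], dtype=uint8)), (np.int64(-10), array([45], dtype=uint8)), (np.int64(-8), array([42], dtype=uint8)), (np.int64(-6), array([34], dtype=uint8)), (np.int64(-4), array([40], dtype=uint8)), (np.int64(-2), array([38], dtype=uint8)), (np.int64(0), array([38], dtype=uint8)), (np.int64(2), array([31], dtype=uint8)), (np.int64(4), array([35], dtype=uint8)), (np.int64(
[... 3581 characters left out ...]
 dtype=uint8)), (np.int64(10), array([29], dtype=uint8)), (np.int64(12), array([41], dtype=uint8)), (np.int64(14), array([83], dtype=uint8)), (np.int64(16), array([118], dtype=uint8)), (np.int64(18), array([124], dtype=uint8)), (np.int64(20), array([121], dtype=uint8)), (np.int64(22), array([121], dtype=uint8)), (np.int64(24), array([124], dtype=uint8)), (np.int64(26), array([128], dtype=uint8)), (np.int64(28), array([127], dtype=uint8)), (np.int64(30), array([127], dtype=uint8)), (np.int64(32), array([126], dtype=uint8)), (np.int64(34), array([125], dtype=uint8)), (np.int64(36), array([125], dtype=uint8)), (np.int64(38), array([125], dtype=uint8)), (np.int64(40), array([125], dtype=uint8))]
```

The band lies within 1 mm of the prediction across its width, and its yaw is right.

Call:
arm_command([
  [0.004,0.0095,0],
  [0,0,-0.02],
  [0,0,-0.01],
  [0,0,0],
], claw=[1,1,1,1], spin=[0,0,0,0])

```text
time_s: 3.28
position: [0.6497, 0.2772, 0.288]
eef_rot: [-0.001, 0.367, 0.93, -0.001]
wrist_force: [-0.1, 0.5, -0.0]
finger_gap: 1.002
gripper_force: 0.0
```

```bash
python3 -c "
from station import *
s=get_state();print(s['position'],s['eef_rot'])"
```

```text
[0.64972974 0.27719982 0.28795764] [-8.26619963e-04  3.66907282e-01  9.30256964e-01 -5.86383887e-04]
```

Call:
arm_command([
  [0,0,-0.014],
  [0,0,-0.01],
  [0,0,-0.004],
  [0,0,0],
  [0,0,0],
  [0,0,0],
  [0,0,0],
  [0,0,0],
  [0,0,0],
  [0,0,0],
], claw=[1,1,1,1,0.6,0.2,0.1,0.1,0.1,0.1], spin=[0,0,0,0,0,0,0,0,0,0], grip_force=40)

```text
time_s: 4.12
position: [0.6502, 0.2773, 0.2612]
eef_rot: [0.0, 0.367, 0.93, 0.0]
wrist_force: [-0.5, -0.1, -0.9]
finger_gap: 0.611
gripper_force: 0.0
```

Call:
arm_command([
  [0,0,0],
  [0,0,0],
  [0,0,0],
  [0,0,0],
], claw=[0.1,0.1,0.1,0.1], spin=[0,0,0,0])

```text
time_s: 4.45
position: [0.6501, 0.2773, 0.2609]
eef_rot: [0.0, 0.367, 0.93, 0.0]
wrist_force: [-0.7, -0.3, -0.5]
finger_gap: 0.327
gripper_force: 0.0
```

Call:
arm_command([
  [0,0,0],
  [0,0,0],
  [0,0,0],
  [0,0,0],
  [0,0,0],
], claw=[0.1,0.1,0.1,0.1,0.1], spin=[0,0,0,0,0])

```text
time_s: 4.87
position: [0.6501, 0.2773, 0.2609]
eef_rot: [0.0, 0.367, 0.93, 0.0]
wrist_force: [-0.5, -0.0, 0.6]
finger_gap: 0.27
gripper_force: 39.5
```

Call:
arm_command([
  [0,0,0.005],
  [0,0,0.01],
  [0,0,0.015],
  [0,0,0],
], claw=[0.1,0.1,0.1,0.1], spin=[0,0,0,0])

```text
time_s: 5.2
position: [0.6512, 0.2777, 0.2945]
eef_rot: [0.002, 0.367, 0.93, 0.002]
wrist_force: [-0.0, 0.0, -0.7]
finger_gap: 0.274
gripper_force: 39.5
```

Call:
arm_command([
  [0,0,0.02],
  [0,0,0.03],
  [0,0,0.03],
  [0,0,0.03],
  [0,0,0.03],
  [0,0,0.03],
  [0,0,0.02],
  [0,0,0.005],
  [0,0,0],
], claw=[0.1,0.1,0.1,0.1,0.1,0.1,0.1,0.1,0.1], spin=[0,0,0,0,0,0,0,0,0])

```text
time_s: 5.95
position: [0.6504, 0.2773, 0.4876]
eef_rot: [0.001, 0.367, 0.93, 0.001]
wrist_force: [-0.7, -0.7, -3.3]
finger_gap: 0.267
gripper_force: 39.5
```

```bash
python3 - <<'E'
from h import *
s=get_state(); print(s['position'],s['eef_rot'],s['wrist_force'],s['joints'])
a=cv2.cvtColor(snapshot('side'),cv2.COLOR_RGB2BGR); cv2.imwrite('pics/l_side.png',a)
cv2.imwrite('pics/l.png',cv2.resize(a[60:280,100:350],None,fx=2.6,fy=2.6,interpolation=2))
E
```

```text
[0.65035479 0.27731791 0.48758137] [0.00145093 0.36680391 0.93029641 0.0011747 ] [-0.71294265 -0.67781629 -3.33363447] [ 3.04746241e-01  4.69973220e-01  7.63226767e-01  1.03129541e-06
  1.90465897e+00 -5.14906107e-01]
```

View pics/l.png

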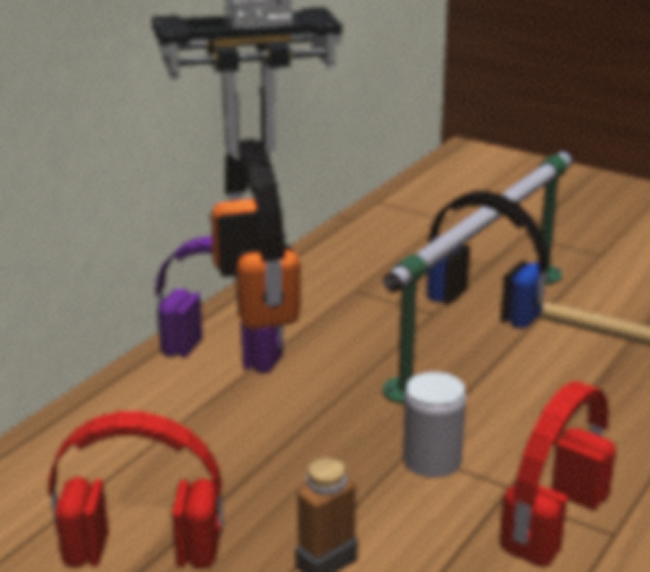

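The pair is lifted and held level, and its cup bottoms at about 0.227 m clear the bar. Next is the carry to the rail.

Call:
arm_command([
  [-0.002,-0.01,0.003],
  [-0.004,-0.02,0.003],
  [-0.005,-0.023,0.003],
  [-0.005,-0.023,0],
  [-0.005,-0.023,0],
  [-0.005,-0.023,0],
  [-0.005,-0.023,0],
  [-0.005,-0.023,0],
  [-0.005,-0.023,0],
  [-0.005,-0.023,0],
], claw=[0.1,0.1,0.1,0.1,0.1,0.1,0.1,0.1,0.1,0.1], spin=[0.3,0.4,0.5,0.5,0.5,0.5,0.5,0.5,0.5,0.5])

```text
time_s: 6.83
position: [0.6033, 0.0622, 0.4921]
eef_rot: [-0.002, 0.128, 0.992, -0.0]
wrist_force: [0.4, -1.1, -2.5]
finger_gap: 0.271
gripper_force: 39.5
```

Call:
arm_command([
  [-0.005,-0.023,0],
  [-0.005,-0.023,0],
  [-0.005,-0.022,0],
  [-0.005,-0.018,0],
  [-0.004,-0.012,0],
  [-0.002,-0.006,0],
  [0,0,0],
  [0,0,0],
], claw=[0.1,0.1,0.1,0.1,0.1,0.1,0.1,0.1], spin=[0.5,0.5,0.5,0.4,0.2,0,0,0])

```text
time_s: 7.5
position: [0.578, -0.0404, 0.4937]
eef_rot: [-0.001, 0.02, 1.0, 0.001]
wrist_force: [-1.1, 1.1, -2.8]
finger_gap: 0.275
gripper_force: 39.5
```

```bash
python3 - <<'E'
from fit import *
from scipy.spatial.transform import Rotation as R
s=get_state(); q=s['eef_rot']; M=R.from_quat([q[1],q[2],q[3],q[0]]).as_matrix(); p=s['position']
print(p,np.degrees(np.arctan2(M[1,1],M[0,1])),M.round(3))
a=[cv2.cvtColor(snapshot(n),cv2.COLOR_RGB2BGR) for n in('top','side')]
cv2.imwrite('pics/r_top.png',a[0]);cv2.imwrite('pics/r_side.png',a[1])
E
```

```text
[ 0.57801998 -0.04042591  0.49369044] 87.72312224379438 [[-0.999  0.04  -0.002]
 [ 0.04   0.999  0.001]
 [ 0.002  0.001 -1.   ]]
```

Call:
arm_command([
  [0,0,-0.015],
  [0,0,-0.022],
  [0,0,-0.022],
  [0,0,-0.022],
  [0,0,-0.022],
  [0,0,-0.022],
  [0,0,-0.022],
  [0,0,-0.02],
  [0,0,-0.012],
  [0,0,0],
], claw=[0.1,0.1,0.1,0.1,0.1,0.1,0.1,0.1,0.1,0.1], spin=[0,0,0,0,0,0,0,0,0,0])

```text
time_s: 8.43
position: [0.5769, -0.0394, 0.3126]
eef_rot: [-0.003, 0.019, 1.0, 0.001]
wrist_force: [-0.9, -0.7, -2.6]
finger_gap: 0.273
gripper_force: 39.5
```

```bash
python3 - <<'E'
from fit import *
s=get_state(); print(s['position'],s['eef_rot'],s['wrist_force'])
a=[cv2.cvtColor(snapshot(n),cv2.COLOR_RGB2BGR) for n in('top','side')]
cv2.imwrite('pics/d_top.png',a[0]);cv2.imwrite('pics/d_side.png',a[1])
o=np.hstack([cv2.resize(a[0][140:240,240:350],None,fx=3.6,fy=3.6,interpolation=2),cv2.resize(a[1][100:200,230:340],None,fx=3.6,fy=3.6,interpolation=2)])
cv2.imwrite('pics/d.png',o)
E
```

```text
[ 0.57687886 -0.0394118   0.31255348] [-3.22341419e-03  1.89390538e-02  9.99815108e-01  8.19004037e-04] [-0.88692633 -0.66098559 -2.62806182]
```

View pics/d.png

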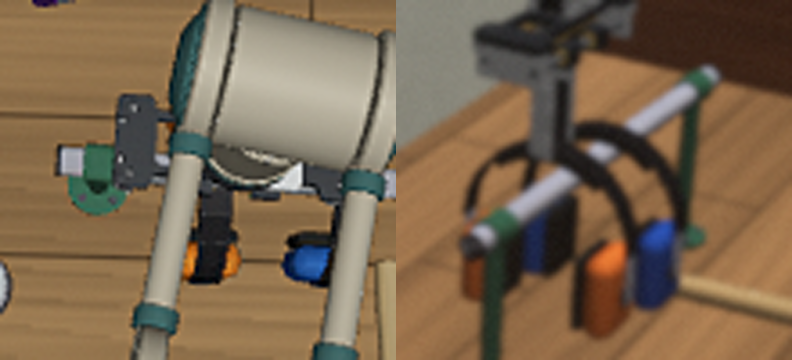

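The band is astride the bar with a cup on each side, clear of the blue pair. In the right half of the picture the orange cups are at about (480,275) and (605,290). I'll lower gently to contact.

Call:
arm_command([
  [0.001,0,-0.008],
  [0,0,-0.006],
  [0,0,-0.004],
  [0,0,0],
  [0,0,0],
], claw=[0.1,0.1,0.1,0.1,0.1], spin=[0,0,0,0,0])

```text
time_s: 8.95
position: [0.579, -0.0407, 0.2978]
eef_rot: [-0.0, 0.02, 1.0, 0.0]
wrist_force: [-0.0, -0.6, -3.2]
finger_gap: 0.268
gripper_force: 39.5
```

Call:
arm_command([
  [0,0,-0.001],
  [0,0,-0.001],
  [0,0,0],
  [0,0,0],
], claw=[0.1,0.1,0.1,0.1], spin=[0,0,0,0])

```text
time_s: 9.28
position: [0.5791, -0.0408, 0.296]
eef_rot: [0.0, 0.02, 1.0, 0.0]
wrist_force: [0.6, 0.4, -3.0]
finger_gap: 0.274
gripper_force: 39.5
```

Call:
arm_command([
  [0,0,-0.001],
  [0,0,-0.001],
  [0,0,-0.001],
  [0,0,-0.001],
  [0,0,0],
  [0,0,0],
], claw=[0.1,0.1,0.1,0.1,0.1,0.1], spin=[0,0,0,0,0,0])

```text
time_s: 9.78
position: [0.5791, -0.0407, 0.2918]
eef_rot: [-0.0, 0.02, 1.0, 0.0]
wrist_force: [1.0, -0.1, -3.3]
finger_gap: 0.272
gripper_force: 39.5
```

Call:
arm_command([
  [0,0,-0.001],
  [0,0,-0.001],
  [0,0,0],
  [0,0,0],
], claw=[0.1,0.1,0.1,0.1], spin=[0,0,0,0])

```text
time_s: 10.12
position: [0.5791, -0.0407, 0.2899]
eef_rot: [-0.0, 0.02, 1.0, 0.0]
wrist_force: [-0.2, 0.0, -2.9]
finger_gap: 0.271
gripper_force: 39.5
```

Call:
arm_command([
  [0,0,-0.001],
  [0,0,0],
  [0,0,0],
], claw=[0.1,0.1,0.1], spin=[0,0,0])

```text
time_s: 10.37
position: [0.5791, -0.0407, 0.2897]
eef_rot: [0.0, 0.02, 1.0, -0.0]
wrist_force: [-1.7, -0.1, 3.8]
finger_gap: 0.269
gripper_force: 39.5
```

Call:
arm_command([
  [0,0,-0.001],
  [0,0,0],
  [0,0,0],
], claw=[0.1,0.1,0.1], spin=[0,0,0])

```text
time_s: 10.62
position: [0.5791, -0.0407, 0.2897]
eef_rot: [0.001, 0.019, 1.0, -0.0]
wrist_force: [-2.4, 0.5, 7.7]
finger_gap: 0.268
gripper_force: 39.5
```

Contact is made at TCP z = 0.2897, as expected. I'll relieve the load by 1 mm, then open gradually.

Call:
arm_command([
  [0,0,0.001],
  [0,0,0],
  [0,0,0],
], claw=[0.1,0.1,0.1], spin=[0,0,0], grip_force=10)

```text
time_s: 10.87
position: [0.5793, -0.0407, 0.2896]
eef_rot: [0.001, 0.02, 1.0, -0.0]
wrist_force: [-1.6, 0.5, 6.0]
finger_gap: 0.276
gripper_force: 10.0
```

Call:
arm_command([
  [0,0,0],
  [0,0,0],
  [0,0,0],
  [0,0,0],
  [0,0,0],
  [0,0,0],
  [0,0,0],
  [0,0,0],
  [0,0,0],
  [0,0,0],
], claw=[0.3,0.33,0.36,0.4,0.45,0.5,0.55,0.6,0.6,0.6], spin=[0,0,0,0,0,0,0,0,0,0])

```text
time_s: 11.7
position: [0.5791, -0.0407, 0.289]
eef_rot: [0.0, 0.02, 1.0, 0.0]
wrist_force: [0.5, -0.6, 0.3]
finger_gap: 0.598
gripper_force: 0.0
```

Released. I'll rise straight up and swing back clear, then check.

Call:
arm_command([
  [0,0,0.005],
  [0,0,0.01],
  [0,0,0.02],
  [0,0,0.03],
  [0,0,0.03],
  [0,0,0.03],
  [-0.02,0,0.02],
  [-0.035,0,0],
  [-0.035,0,0],
  [-0.035,0,0],
], claw=[0.6,0.6,0.6,0.6,0.6,0.6,0.6,0.6,0.6,0.6], spin=[0,0,0,0,0,0,0,0,0,0])

```text
time_s: 12.53
position: [0.453, -0.0407, 0.4352]
eef_rot: [0.001, 0.019, 1.0, -0.0]
wrist_force: [-0.3, 0.6, 0.9]
finger_gap: 0.597
gripper_force: 0.0
```

Call:
arm_command([
  [-0.02,0.03,0],
  [-0.02,0.035,0],
  [-0.02,0.035,0],
  [-0.02,0.035,0],
  [0,0.035,0],
  [0,0.035,0],
  [0,0.035,0],
  [0,0.03,0],
  [0,0,0],
  [0,0,0],
], claw=[0.6,0.6,0.6,0.6,0.6,0.6,0.6,0.6,0.6,0.6], spin=[0,0,0,0,0,0,0,0,0,0])

```text
time_s: 13.37
position: [0.3738, 0.2303, 0.4346]
eef_rot: [0.0, 0.018, 1.0, -0.0]
wrist_force: [-0.9, -0.0, -1.0]
finger_gap: 0.598
gripper_force: 0.0
```

```bash
python3 - <<'E'
from fit import *
s=get_state(); print(s['time_s'],s['position'])
a=[cv2.cvtColor(snapshot(n),cv2.COLOR_RGB2BGR) for n in('top','side')]
cv2.imwrite('pics/f_top.png',a[0]);cv2.imwrite('pics/f_side.png',a[1])
o=np.hstack([cv2.resize(a[0][140:240,240:350],None,fx=3.6,fy=3.6,interpolation=2),cv2.resize(a[1][100:200,230:340],None,fx=3.6,fy=3.6,interpolation=2)])
cv2.imwrite('pics/f.png',o)
E
```

```text
13.3667 [0.37384976 0.23027167 0.43461684]
```

View pics/f.png

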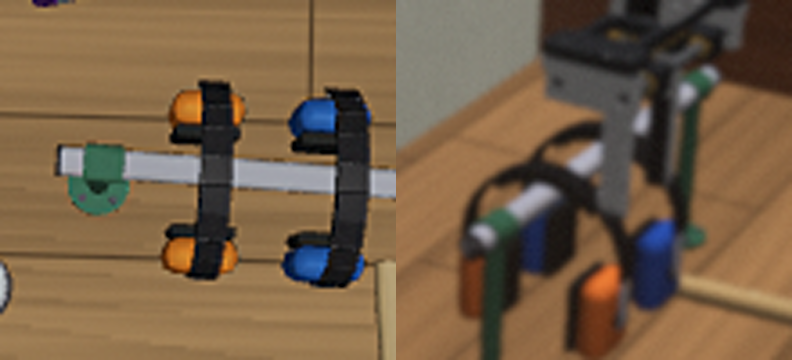

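The orange pair hangs square on the bar at about (215,175) in the enlarged top view, parallel to the blue pair and with a gap to it. The blue pair has not moved. I'll let it settle, check nothing moves, and hand in.

Call:
arm_command([
  [0,0.03,0],
  [0,0.03,0],
  [0,0.03,0],
  [0,0.02,0],
  [0,0,0],
  [0,0,0],
  [0,0,0],
  [0,0,0],
  [0,0,0],
  [0,0,0],
], claw=[0.6,0.6,0.6,0.6,0.6,0.6,0.6,0.6,0.6,0.6], spin=[0,0,0,0,0,0,0,0,0,0])

```text
time_s: 14.3
position: [0.3742, 0.3382, 0.4343]
eef_rot: [0.0, 0.02, 1.0, 0.0]
wrist_force: [-0.7, 1.3, -0.8]
finger_gap: 0.599
gripper_force: 0.0
```

```bash
python3 - <<'E'
from fit import *
t=cv2.cvtColor(snapshot('top'),cv2.COLOR_RGB2BGR); f=cv2.imread('pics/f_top.png'); o=cv2.imread('pics/top0.png')
b=(slice(155,225),slice(280,300)); c=(slice(155,225),slice(315,350))
print('settling diff',np.abs(t[155:225,275:312].astype(int)-f[155:225,275:312]).mean(),'blue diff',np.abs(t[c].astype(int)-o[c]).mean())
z=.029
print(fitdef([('top',mask(t,[(5,16,190)],(282,158,312,222)))],[.578,-.04,-.04],z))
print(workorder.hand_in())
E
```

```text
settling diff 1.3064350064350065 blue diff 1.1851700680272108
(array([ 0.57889705, -0.04147078, -0.04114787]), np.float64(0.3314089775085449))
the job is handed in; nothing more can be done
None
```

The orange ear defenders hang astride the rail between the near post and the blue pair, square to the bar, and the job was handed in at about 14 s; the blue pair had not moved, nothing else was touched, and no verdict was returned.

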